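Put the stapler away in the desk drawer

TASK

Put the stapler away in the wide desktop drawer unit: pull its top drawer right out to the stop, lay the stapler on its base on the rubber mat in the drawer's empty compartment (set it down gently about half-way along the mat, do not drop it) and let go, then push the drawer fully shut again. Leave the other drawers shut and everything else on the desk where it is.

Things in the scene. Friction and masses are not known exactly. Their poses are not given: they have to be found in the camera images.
- wide_top (a joint): top drawer of the wide drawer unit: 0 shut, 0.165 m at the stop (fully out); may start a little ajar, stays where it is left, friction 1 to 2 N. The unit is grey steel, fixed, 230 deep x 250 wide x 190 mm high, two full-width drawers one above the other, each with a horizontal bar handle; the top drawer's opening reaches 178 mm above the desk
- wide_top_handle (a point): centre of the top drawer's bar handle, on the bar's axis: steel bar 12 mm thick, 130 mm long along y, 45 mm in front of the drawer front (39 mm clear behind the bar; posts 58 mm either side), 150 mm above the desk, 40 mm below the unit's top. Moves with the drawer. Its z is up and its -x is the way the drawer slides out (roughly to the robot)
- wide_top_floor (a point): centre of the top drawer's inner floor, 105 mm above the desk, moves with it, axes as wide_top_handle. Inside 191 (x) x 208 mm (y); a 6 mm divider along x at y = 0 makes two compartments 101 mm wide, centres at y = +-53 mm. Sides, back, divider 36 mm high, front panel (inner face 98 mm to -x) 69 mm high above this floor. At the stop the front 165 mm are out of the unit
- wide_low (a joint): lower drawer of the wide unit, 0 shut (leave shut)
- stapler: desk stapler of black plastic and dark steel, 140 long (x) x 40 wide (y) x 55 mm high, about 0.3 kg; origin: centre of its underside. Its base plate is 10 mm thick; the upper arm, 134 mm long and 34 mm wide with flat sides, spans 33 to 55 mm above the underside and is the part to grip. It starts upright on the desk in front of the narrow unit
- rubber_mat: loose black rubber mat, 150 long (x) x 85 wide (y) x 4 mm thick, lying on the floor of the empty compartment (left or right, it varies) of the wide unit's top drawer; origin: centre of its underside, axes as wide_top_handle
- card_box: cardboard box with a lid, 144 x 84 x 50 mm high, filling the other compartment of the same drawer; origin: centre of its underside (leave in place)
- narrow_top (a joint): top drawer of the narrow drawer unit, 0 shut (leave shut). The unit is of the same grey steel, fixed, 230 deep x 170 wide x 190 mm high, two drawers with round knobs; it stands to the left or to the right of the wide unit
- narrow_low (a joint): lower drawer of the narrow unit, 0 shut (leave shut)
- note_block: block of white note paper, 76 x 76 x 30 mm, on the desk in front of the gap between the units; origin: centre of its underside
- pen_cup: dark steel pen cup, 80 mm across, 100 mm high, pens up to 180 mm; origin: centre of its underside
- mug: white mug, 80 mm across, 95 mm high, handle to its +y; origin: centre of its underside
- tape_dispenser: black tape dispenser, 150 x 55 x 87 mm high; origin: centre of its underside
- hole_punch: steel hole punch, about 125 x 100 x 65 mm high; origin: centre of its underside
- index_cards: closed cardboard box 130 x 80 x 45 mm on top of the narrow unit; origin: centre of its underside
- plant_dish: white dish with a small succulent, 90 mm across, 56 mm high, on top of the wide unit; origin: centre of its underside
Mind the look-alikes: they are no part of the job. Leave any blue look-alike of the stapler alone.

How it is judged:
By the outcome, as a careful person would: the job done as asked, in the order asked, and still so for the second after the job is handed in, with the robot touching nothing.
It also fails if it takes over 69 s, if anything falls off the work surface, if the arm or the gripper's body presses on something with over 40 N, if the wrist force passes 120 N, or if a joint passes its speed limit or range.

ROBOT

A 7-joint arm with a two-finger parallel gripper is mounted at the origin on the work surface. World frame = base frame: x ahead of the robot, y to its left, z up, the work surface at z = 0. Lengths are in mm, angles in rad, forces in N, time in s.
With the tool pointing down it reaches from about 400 to 925 mm from the base axis. Payload 5.6 kg.
Tool frame: the origin (TCP) lies midway between the tips of the shut fingers; the grasp point (between the pads) lies 19 mm behind it; z points along the fingers, y is the line along which they close (so a half turn about z gives the same grasp; the last joint's range is limited). The gripper opens to 85 mm and grips with 20 to 120 N. Pads are 22 mm wide; open, the fingers measure 114 mm over their backs; the gripper's body (76 mm by 85 mm) begins 54 mm behind the grasp point. The pads swing forward as they close: fully open they stand 13 mm farther back than shut.
Start: joints at [-1.207, 0.468, -0.012, 1.603, 0.006, 1.071, -0.056], TCP at [257.227, 596.944, 231.29] pointing down, gripper open.
Joint ranges: [-2.53, 2.53], [-0.31, 2.02], [-1.57, 1.55], [0.28, 2.44], [-1.29, 4.43], [0.15, 1.84], [-2.92, 2.92]. Speed limits (rad/s): [2.57, 2.57, 3.14, 3.14, 3.14, 3.14, 3.14].

INTERFACE

Orientations are given as a unit quaternion [w, x, y, z].
In Python, from plant import bot gives the robot as it stands.
- The arm moves only by the tool play_rows, never from a script. Its argument "moves" is a list of rows, each an object with "translation": the shift along the tool's x, y, z normalised to -1 to 1, where 1 is 0.06 m, a list of three; "turn": the turn, a rotation vector about the tool's x, y, z normalised to -1 to 1, where 1 is 45 degrees, a list of three. A call has 1 to 20 rows; each row shifts and turns the commanded pose from where the row before left it, along the tool's axes as they then stand; what a row does not reach is not made up. A row lasts 1/8 s, in which the tool goes at most 62.5 mm and 10.7 degrees, less where a joint would pass 70% of its speed; a pose out of reach is approached as far as the arm can. A call with a number of a shift or a turn outside -1 to 1 is refused whole. A call with a gripper value outside its range is refused whole. "claw" is the opening, from 0 (shut) to 1 (fully open), set as the call begins (left out, the last holds). The fingers move at their own pace and stop on an object; the grip force is fixed at half the most. Time passes only in rows, so rows that do not move let the fingers close. It gives the time, the measured TCP pose, the force, the opening and the grip force at its end, in the units of the state.
- bot.get_obs(): the state, without advancing time (a new reading comes with each control period).
- bot.snapshot(name): name is "side" or "top"; returns the picture (420x560x3 uint8, red, green, blue); there is no depth.
- bot.camera_params(name): a dict with "fx", "fy", "cx", "cy" (pixels), "pose" (4x4, takes a point from camera to world coordinates). Camera axes: x right, y up, looking along -z (the intrinsics and any distortion apply to the point x, -y, -z); pixel columns grow to the right and rows downward; lengths in mm; the calibration is good to about 2 mm. A picture is of the moment at which its call begins. camera_params takes no time and is no camera call.
- bot.finish_job(): hands the job in; it is judged then, once.
The state is a dict: "t": time; "joints": joint angles; "joint_velocities": joint speeds; "effort": joint torques, N m; "position": TCP position; "orientation": TCP orientation; "force": force on the tool from outside, world axes, zero at the start; "moment": the same for the moment, N m; "finger_gap": finger opening in mm; "finger_force": force on a finger pad.
Only numpy, scipy, OpenCV 4.12 (cv2) and the standard library are available. Lean on these libraries where they do the work, as an engineer would, in place of code of your own. Each camera call takes 0.05 s, during which the arm holds its last target. There are 200 camera calls.

## Working session

There is one attempt and no reset: what is moved stays moved. The work goes in short steps, Python scripts to look and compute and a tool call to move; the robot and the scene stay as the last step left them, time stands still between calls to the robot, and variables do not carry over. Pictures are saved under pics/ and viewed, at most 10 in all, crops included, and the job is handed in when it is done.

Besides the shell and the picture viewer there is one more tool, called by a JSON object that holds its "fn" and its "kwargs", one argument or row to a line. play_rows: Moves the arm, as the interface text tells. Scaled input: -1 to 1 covers 0.06 m each way for a shift and 45 degrees each way for a turn. Its arguments: {"type":"object","properties":{"moves":{"type":"array"},"claw":{"type":"number"}},"required":["moves"]}

```bash
mkdir -p pics; ls; python3 - <<'E'
from plant import bot
import cv2,numpy as np
np.set_printoptions(precision=3,suppress=True)
for n in("side","top"):
    cv2.imwrite(f"pics/{n}0.png",bot.snapshot(n)[:,:,::-1]); p=bot.camera_params(n);print(n,p)
o=bot.get_obs();print(o)
E
```

```text
pics
side {'fx': 387.25280409422993, 'fy': 387.25280409422993, 'cx': 274.8568643962896, 'cy': 210.58258549671493, 'pose': array([[   0.867,    0.344,   -0.361,  171.02 ],
       [  -0.499,    0.576,   -0.648, -697.218],
       [  -0.015,    0.741,    0.671,  849.192],
       [   0.   ,    0.   ,    0.   ,    1.   ]])}
top {'fx': 408.40915789791774, 'fy': 408.40915789791774, 'cx': 279.9439888325884, 'cy': 211.40035954858357, 'pose': array([[  -0.009,    0.995,   -0.098,  439.338],
       [  -1.   ,   -0.01 ,   -0.008,    2.517],
       [  -0.009,    0.098,    0.995, 1277.78 ],
       [   0.   ,    0.   ,    0.   ,    1.   ]])}
{'t': 0.1, 'joints': array([-1.207,  0.468, -0.012,  1.604,  0.006,  1.071, -0.056]), 'joint_velocities': array([-0.   , -0.002,  0.001, -0.002,  0.   ,  0.001, -0.   ]), 'effort': array([  0.001, -53.352,   0.022, -25.197,   0.012,   0.004,  -0.   ]), 'position': array([257.076, 596.439, 230.403]), 'orientation': array([-0.   ,  0.202,  0.979, -0.001]), 'force': array([0.788, 0.277, 0.269]), 'moment': array([0.029, 0.054, 0.045]), 'finger_force': 0.0, 'finger_gap': 85.39921263242182}
```

View pics/side0.png

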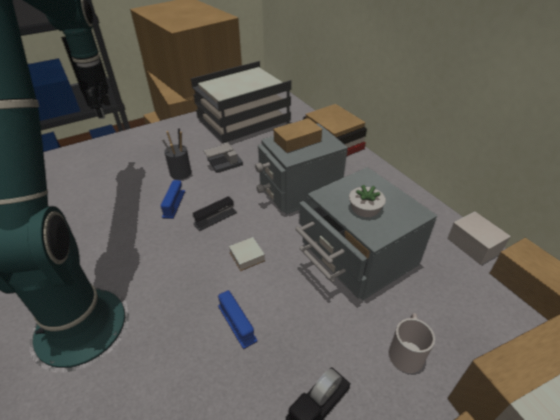

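View pics/top0.png

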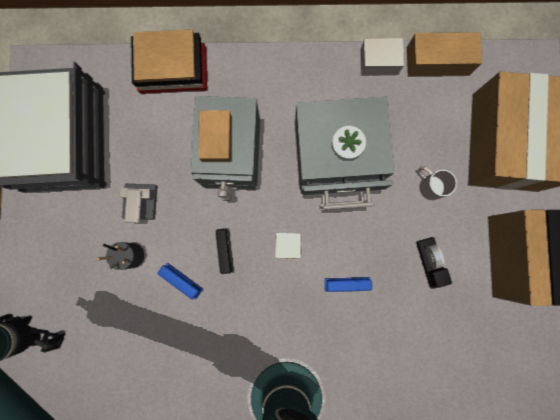

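The black stapler is at about (213,210) in the side view and (224,251) in the top view. Things it could be mistaken for, by top-view pixel: blue staplers (180,281) and (348,284), black tape dispenser (434,262), pen cup (122,256). I choose the black one in front of the narrow unit. The wide unit's handle is at top (346,199) and side (320,243). I'll check both in one composite close crop.

```bash
cat > h.py <<'E'
import numpy as np,cv2
from plant import bot
np.set_printoptions(precision=2,suppress=True)
P={n:bot.camera_params(n) for n in("side","top")}
def ray(n,u,v):
    p=P[n];d=p["pose"][:3,:3]@np.array([(u-p["cx"])/p["fx"],-(v-p["cy"])/p["fy"],-1.]);return p["pose"][:3,3],d/np.linalg.norm(d)
def plane(n,u,v,z):
    o,d=ray(n,u,v);return o+d*(z-o[2])/d[2]
def tri(s,t):
    a,d=ray("side",*s);b,e=ray("top",*t)
    k=np.linalg.lstsq(np.c_[d,-e],b-a,rcond=None)[0];p,q=a+d*k[0],b+e*k[1]
    return (p+q)/2,np.linalg.norm(p-q)
def proj(n,x):
    p=P[n];c=p["pose"][:3,:3].T@(np.array(x)-p["pose"][:3,3]);return p["cx"]-p["fx"]*c[0]/c[2],p["cy"]+p["fy"]*c[1]/c[2]
def crop(im,u,v,w,h,s):
    return cv2.resize(im[v:v+h,u:u+w],None,fx=s,fy=s,interpolation=cv2.INTER_CUBIC)
E
python3 - <<'E'
from h import *
s=cv2.imread("pics/side0.png");t=cv2.imread("pics/top0.png")
c=np.vstack([np.hstack([crop(s,290,180,100,75,4),crop(t,296,160,100,75,4)]),np.hstack([crop(s,180,180,80,60,5),crop(t,190,220,80,60,5)])])
cv2.imwrite("pics/c1.png",c)
E
```

```text
(no output)
```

View pics/c1.png

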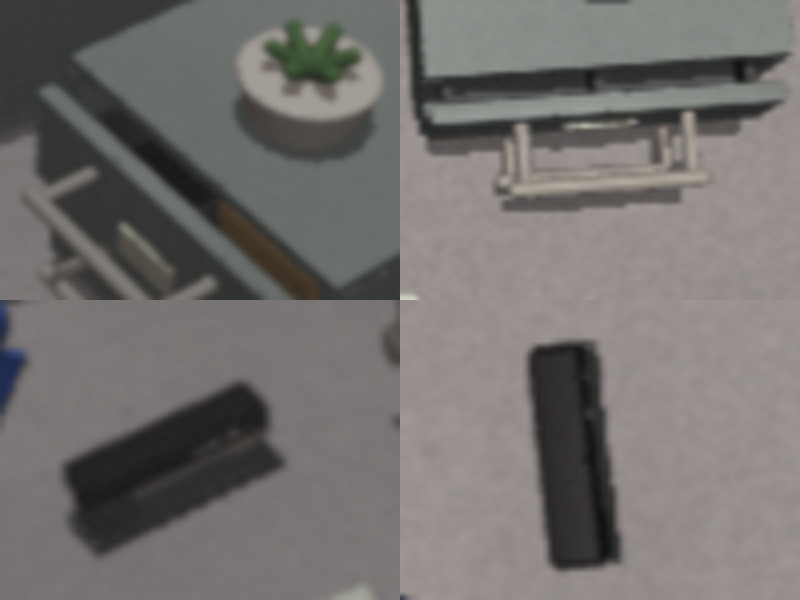

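The crop shows the black stapler lying upright, the wide drawer slightly ajar, and the card box in the right (-y) compartment, so the left (+y) one is empty. The upper bar's right end is at top (473,204). Measuring next.

```bash
python3 - <<'E'
from h import *
s=cv2.imread("pics/side0.png");t=cv2.imread("pics/top0.png")
for n,im in(("side",s),("top",t)):
    b,g,r=[x.astype(int) for x in cv2.split(im)]
    m=((g-r>3)&(g>95)).astype(np.uint8)*255
    m=cv2.morphologyEx(m,cv2.MORPH_OPEN,np.ones((3,3)))
    for c in cv2.findContours(m,0,2)[0]:
        if cv2.contourArea(c)>1500: print(n,"unit",cv2.contourArea(c),cv2.approxPolyDP(cv2.convexHull(c),3,True)[:,0].tolist())
    x0,y0,x1,y1=(185,190,245,235) if n=="side" else (210,222,240,280)
    for th in(45,65):
        k=np.zeros_like(m);k[y0:y1,x0:x1]=(im.max(2)<th)[y0:y1,x0:x1]*255
        for c in cv2.findContours(k,0,2)[0]:
            if cv2.contourArea(c)>150: print(n,"stap",th,cv2.contourArea(c),cv2.minAreaRect(c),cv2.approxPolyDP(cv2.convexHull(c),2,True)[:,0].tolist())
# hand picked: stapler arm top corners  (front=near robot)
T=[(190+(x-400)/5,220+(y-300)/5) for x,y in((532,352),(580,345),(602,567),(553,567))]
print("stapler top z55",[plane("top",*q,55)[:2] for q in T],np.mean([plane("top",*q,55) for q in T],0))
S=[(180+x/5,180+(y-300)/5) for x,y in((67,465),(240,385))]
for q in S: print("side z55",plane("side",*q,55))
print(tri(S[0],T[3]),tri(S[1],T[0]))
print("top chk of junctions z150",[plane("top",296+(x-400)/4,160+y/4,150) for x,y in((521,186),(690,179),(708,178))])
print("side bar left end z150",plane("side",297.5,228,150), tri((297.5,228),(296+107/4,160+186/4)))
E
```

```text
side unit 5015.5 [[310, 193], [368, 169], [433, 216], [373, 250]]
side stap 45 376.5 ((213.80003356933594, 212.10003662109375), (16.099689483642578, 41.59086608886719), 63.43495178222656) [[231, 200], [232, 204], [206, 225], [198, 226], [194, 213], [226, 198]]
side stap 65 717.5 ((213.4000244140625, 212.8000030517578), (18.782970428466797, 43.826934814453125), 63.43495178222656) [[231, 199], [234, 213], [202, 229], [195, 225], [194, 212], [226, 197]]
top unit 6775.5 [[385, 97], [392, 172], [302, 178], [298, 103]]
top unit 4513.0 [[196, 97], [255, 99], [251, 174], [191, 171]]
top stap 65 525.5 ((224.26580810546875, 250.5481414794922), (44.28230667114258, 13.344264030456543), 83.1572265625) [[218, 229], [228, 230], [233, 268], [230, 272], [220, 271], [216, 235]]
stapler top z55 [array([503.93, 203.99]), array([507.85, 175.18]), array([375.88, 161.59]), array([376.13, 190.72])] [440.95 182.87  55.  ]
side z55 [379.06 186.92  55.  ]
side z55 [501.68 201.53  55.  ]
(array([377.88, 190.45,  52.57]), np.float64(3.9555803177415005)) (array([503.51, 204.7 ,  52.  ]), np.float64(1.2337607077564012))
top chk of junctions z150 [array([ 562.35, -116.54,  150.  ]), array([ 566.06, -233.69,  150.  ]), array([ 566.63, -246.16,  150.  ])]
side bar left end z150 [ 563.36 -109.98  150.  ] (array([ 563.7 , -107.55,  147.52]), np.float64(2.1633596375491466))
```

```bash
cat >> h.py <<'E'
from scipy.spatial.transform import Rotation as R
def rot(q): return R.from_quat(np.r_[q[1:],q[0]])
def down(yaw): # tool down with tool y at world angle yaw (deg)
    a=np.radians(yaw);y=np.array([np.cos(a),np.sin(a),0]);z=np.array([0,0,-1.]);return R.from_matrix(np.c_[np.cross(y,z),y,z])
def go(p,yaw):
    "prints turn (units of 45deg), then shift (units of 60mm) in the axes after the turn"
    o=bot.get_obs();q=rot(o["orientation"]);g=down(yaw)
    print("t",o["t"],"pos",o["position"],"F",o["force"],"gap",o["finger_gap"],"turn u",(q.inv()*g).as_rotvec(degrees=True)/45,"shift u",g.inv().apply(np.array(p)-o["position"])/60)
E
python3 - <<'E'
from h import *
a=[plane("top",*q,190) for q in((385,97),(392,172),(302,178),(298,103))]
for i in range(4): d=a[i]-a[i-1];print(a[i],np.degrees(np.arctan2(d[1],d[0])),np.linalg.norm(d))
go((564,-175,290),2.5)
E
```

```text
[ 858.71 -279.48  190.  ] -86.64626813735097 239.3469002968939
[ 649.73 -291.19  190.  ] -176.79363359463903 209.30662249538116
[635.95 -48.54 190.  ] 93.24997955591468 243.03447960956362
[844.7  -40.54 190.  ] 2.1947514729293256 208.90857729972382
t 0.1 pos [257.08 596.44 230.4 ] F [0.79 0.28 0.27] gap 85.39921263242182 turn u [-0.    0.    1.43] shift u [-13.07   4.55  -0.99]
```

{"fn": "play_rows", "kwargs": {
  "moves": [
    {"translation": [0,0,-0.2],"turn": [0,0,0.203]},
    {"translation": [0,0,-0.2],"turn": [0,0,0.203]},
    {"translation": [0,0,-0.2],"turn": [0,0,0.203]},
    {"translation": [0,0,-0.2],"turn": [0,0,0.203]},
    {"translation": [0,0,-0.2],"turn": [0,0,0.203]},
    {"translation": [0,0,0],"turn": [0,0,0.203]},
    {"translation": [0,0,0],"turn": [0,0,0.203]}
  ],
  "claw": 0.45
}}

```text
t: 0.98
position: [257.1, 596.7, 291.0]
orientation: [0.0, 0.692, 0.722, -0.0]
force: [-0.2, 0.1, -1.0]
finger_gap: 38.6
finger_force: 0.0
```

{"fn": "play_rows", "kwargs": {
  "moves": [
    {"translation": [-0.75,0.25,0],"turn": [0,0,0]},
    {"translation": [-0.75,0.25,0],"turn": [0,0,0]},
    {"translation": [-0.75,0.25,0],"turn": [0,0,0]},
    {"translation": [-0.75,0.25,0],"turn": [0,0,0]},
    {"translation": [-0.75,0.25,0],"turn": [0,0,0]},
    {"translation": [-0.75,0.25,0],"turn": [0,0,0]},
    {"translation": [-0.75,0.25,0],"turn": [0,0,0]},
    {"translation": [-0.75,0.25,0],"turn": [0,0,0]},
    {"translation": [-0.75,0.25,0],"turn": [0,0,0]},
    {"translation": [-0.75,0.25,0],"turn": [0,0,0]},
    {"translation": [-0.75,0.25,0],"turn": [0,0,0]},
    {"translation": [-0.75,0.25,0],"turn": [0,0,0]},
    {"translation": [-0.75,0.25,0],"turn": [0,0,0]},
    {"translation": [-0.75,0.25,0],"turn": [0,0,0]},
    {"translation": [-0.75,0.25,0],"turn": [0,0,0]},
    {"translation": [-0.75,0.25,0],"turn": [0,0,0]}
  ]
}}

```text
t: 2.98
position: [531.6, -111.9, 291.1]
orientation: [-0.0, 0.69, 0.724, 0.0]
force: [0.1, 0.1, 0.5]
finger_gap: 38.2
finger_force: 0.0
```

```bash
python3 - <<'E'
from h import *
go((564,-175,134),3)
E
```

```text
t 2.975 pos [ 531.65 -111.9   291.08] F [0.14 0.08 0.46] gap 38.16061334112369 turn u [-0.   -0.   -0.01] shift u [-1.08  0.48  2.62]
```

{"fn": "play_rows", "kwargs": {
  "moves": [
    {"translation": [-0.54,0.24,0],"turn": [0,0,0]},
    {"translation": [-0.54,0.24,0],"turn": [0,0,0]},
    {"translation": [0,0,0.6],"turn": [0,0,0]},
    {"translation": [0,0,0.6],"turn": [0,0,0]},
    {"translation": [0,0,0.2],"turn": [0,0,0]},
    {"translation": [0,0,0.2],"turn": [0,0,0]}
  ]
}}

```text
t: 3.72
position: [563.7, -174.2, 195.3]
orientation: [0.0, 0.69, 0.724, 0.0]
force: [0.4, -0.1, 0.0]
finger_gap: 38.3
finger_force: 0.0
```

```bash
python3 - <<'E'
from h import *
go((564,-175,132),3)
a=[crop(bot.snapshot(n)[:,:,::-1],*q,4) for n,q in(("side",(270,190,100,100)),("top",(300,140,100,100)))]
cv2.imwrite("pics/c2.png",np.hstack(a))
E
```

```text
t 3.725 pos [ 563.69 -174.24  195.35] F [ 0.44 -0.05  0.04] gap 38.3080850253789 turn u [ 0.    0.   -0.01] shift u [-0.01  0.    1.06]
```

View pics/c2.png

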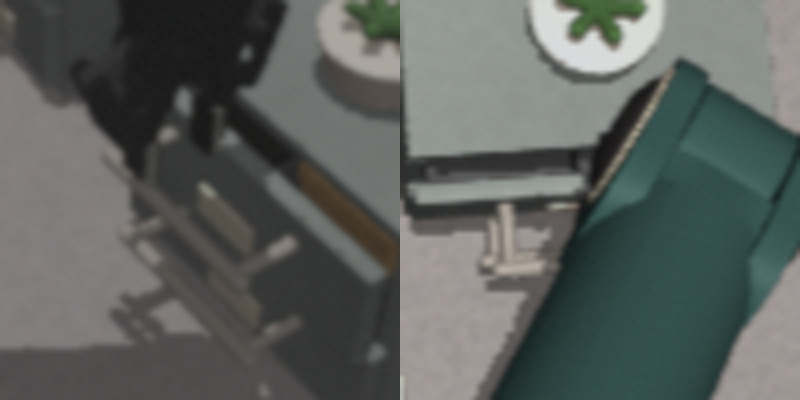

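The fingers straddle the bar at about side (315,230), and nothing touches. Descending and gripping.

{"fn": "play_rows", "kwargs": {
  "moves": [
    {"translation": [0,0,0.3],"turn": [0,0,0]},
    {"translation": [0,0,0.3],"turn": [0,0,0]},
    {"translation": [0,0,0.3],"turn": [0,0,0]},
    {"translation": [0,0,0.15],"turn": [0,0,0]},
    {"translation": [0,0,0],"turn": [0,0,0]}
  ]
}}

```text
t: 4.45
position: [562.8, -174.1, 131.4]
orientation: [-0.001, 0.69, 0.724, -0.001]
force: [-0.1, -0.3, 0.3]
finger_gap: 38.4
finger_force: 0.0
```

{"fn": "play_rows", "kwargs": {
  "moves": [
    {"translation": [0,0,0],"turn": [0,0,0]},
    {"translation": [0,0,0],"turn": [0,0,0]},
    {"translation": [0,0,0],"turn": [0,0,0]},
    {"translation": [0,0,0],"turn": [0,0,0]},
    {"translation": [0,0,0],"turn": [0,0,0]},
    {"translation": [0,0,0],"turn": [0,0,0]}
  ],
  "claw": 0
}}

```text
t: 5.2
position: [563.9, -174.3, 133.0]
orientation: [0.001, 0.69, 0.724, 0.0]
force: [0.1, 0.1, 5.7]
finger_gap: 9.3
finger_force: 58.9
```

{"fn": "play_rows", "kwargs": {
  "moves": [
    {"translation": [0,-0.2,0],"turn": [0,0,0]},
    {"translation": [0,-0.2,0],"turn": [0,0,0]},
    {"translation": [0,-0.2,0],"turn": [0,0,0]},
    {"translation": [0,-0.2,0],"turn": [0,0,0]},
    {"translation": [0,-0.2,0],"turn": [0,0,0]},
    {"translation": [0,-0.2,0],"turn": [0,0,0]},
    {"translation": [0,-0.2,0],"turn": [0,0,0]},
    {"translation": [0,-0.2,0],"turn": [0,0,0]}
  ]
}}

```text
t: 6.2
position: [467.5, -180.2, 133.0]
orientation: [0.002, 0.69, 0.724, 0.0]
force: [1.6, -4.8, 5.3]
finger_gap: 10.4
finger_force: 59.8
```

{"fn": "play_rows", "kwargs": {
  "moves": [
    {"translation": [0,-0.1,0],"turn": [0,0,0]},
    {"translation": [0,-0.1,0],"turn": [0,0,0]},
    {"translation": [0,-0.1,0],"turn": [0,0,0]}
  ]
}}

```text
t: 6.58
position: [449.7, -181.3, 133.0]
orientation: [0.002, 0.69, 0.723, -0.0]
force: [2.1, -5.2, 6.0]
finger_gap: 9.8
finger_force: 59.8
```

{"fn": "play_rows", "kwargs": {
  "moves": [
    {"translation": [0,-0.08,0],"turn": [0,0,0]},
    {"translation": [0,-0.08,0],"turn": [0,0,0]},
    {"translation": [0,0,0],"turn": [0,0,0]}
  ]
}}

```text
t: 6.95
position: [439.5, -181.9, 133.0]
orientation: [0.001, 0.69, 0.723, -0.0]
force: [-0.5, -5.2, 8.4]
finger_gap: 9.8
finger_force: 60.0
```

{"fn": "play_rows", "kwargs": {
  "moves": [
    {"translation": [0,-0.08,0],"turn": [0,0,0]},
    {"translation": [0,0,0],"turn": [0,0,0]}
  ]
}}

```text
t: 7.2
position: [434.8, -182.2, 133.0]
orientation: [0.001, 0.69, 0.723, -0.0]
force: [-1.4, -6.1, 7.7]
finger_gap: 9.8
finger_force: 60.0
```

{"fn": "play_rows", "kwargs": {
  "moves": [
    {"translation": [0,-0.08,0],"turn": [0,0,0]},
    {"translation": [0,0,0],"turn": [0,0,0]}
  ]
}}

```text
t: 7.45
position: [430.0, -182.5, 133.0]
orientation: [0.001, 0.69, 0.723, -0.0]
force: [-1.4, -5.4, 7.9]
finger_gap: 10.0
finger_force: 60.0
```

{"fn": "play_rows", "kwargs": {
  "moves": [
    {"translation": [0,-0.08,0],"turn": [0,0,0]},
    {"translation": [0,0,0],"turn": [0,0,0]}
  ]
}}

```text
t: 7.7
position: [425.2, -182.8, 133.0]
orientation: [0.002, 0.69, 0.723, -0.0]
force: [-1.0, -6.2, 7.4]
finger_gap: 9.6
finger_force: 60.0
```

{"fn": "play_rows", "kwargs": {
  "moves": [
    {"translation": [0,-0.08,0],"turn": [0,0,0]},
    {"translation": [0,0,0],"turn": [0,0,0]}
  ]
}}

```text
t: 7.95
position: [420.4, -183.1, 133.0]
orientation: [0.002, 0.69, 0.723, -0.0]
force: [-0.9, -5.9, 7.8]
finger_gap: 10.0
finger_force: 60.0
```

{"fn": "play_rows", "kwargs": {
  "moves": [
    {"translation": [0,-0.08,0],"turn": [0,0,0]},
    {"translation": [0,0,0],"turn": [0,0,0]}
  ]
}}

```text
t: 8.2
position: [415.7, -183.4, 133.0]
orientation: [0.002, 0.69, 0.723, -0.0]
force: [-0.6, -6.1, 7.7]
finger_gap: 10.2
finger_force: 60.0
```

{"fn": "play_rows", "kwargs": {
  "moves": [
    {"translation": [0,-0.06,0],"turn": [0,0,0]},
    {"translation": [0,0,0],"turn": [0,0,0]}
  ]
}}

```text
t: 8.45
position: [415.5, -183.4, 133.1]
orientation: [0.005, 0.69, 0.724, 0.001]
force: [10.1, -7.6, -5.9]
finger_gap: 10.3
finger_force: 59.0
```

{"fn": "play_rows", "kwargs": {
  "moves": [
    {"translation": [0,-0.06,0],"turn": [0,0,0]},
    {"translation": [0,0,0],"turn": [0,0,0]}
  ]
}}

```text
t: 8.7
position: [415.5, -183.5, 133.2]
orientation: [0.008, 0.69, 0.724, 0.002]
force: [21.9, -6.2, -20.3]
finger_gap: 10.1
finger_force: 58.7
```

```bash
python3 - <<'E'
from h import *
go((564,-175,132),3)
s=bot.snapshot("side")[:,:,::-1]; t=bot.snapshot("top")[:,:,::-1]
cv2.imwrite("pics/c3.png",np.hstack([crop(s,250,170,133,133,3),crop(t,290,130,133,133,3)]))
E
```

```text
t 8.7 pos [ 415.47 -183.5   133.23] F [ 21.92  -6.23 -20.26] gap 10.052692063543534 turn u [ 0.02  0.01 -0.  ] shift u [0.01 2.48 0.02]
```

View pics/c3.png

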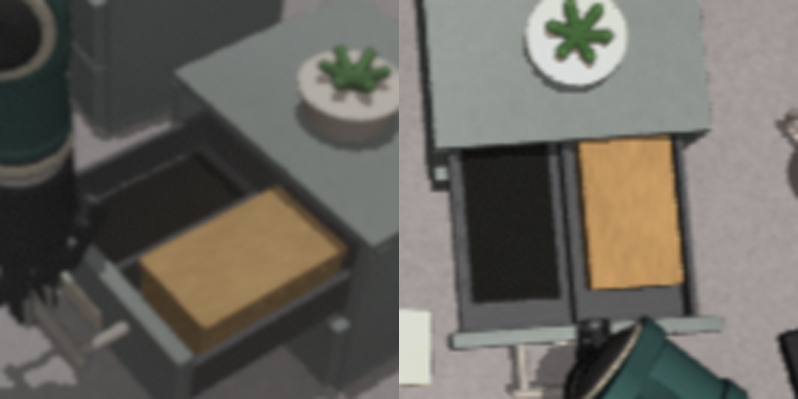

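Drawer is at its stop (force rose to 22 N with no motion). The mat lies in the left compartment, near corners at top (447,230)/(476,229). Releasing and lifting.

{"fn": "play_rows", "kwargs": {
  "moves": [
    {"translation": [0,0.1,0],"turn": [0,0,0]}
  ]
}}

```text
t: 8.93
position: [416.0, -183.3, 133.0]
orientation: [0.003, 0.69, 0.724, -0.0]
force: [-2.5, -7.1, 9.7]
finger_gap: 9.8
finger_force: 62.0
```

{"fn": "play_rows", "kwargs": {
  "moves": [
    {"translation": [0,0,0],"turn": [0,0,0]},
    {"translation": [0,0,0],"turn": [0,0,0]},
    {"translation": [0,0,0],"turn": [0,0,0]},
    {"translation": [0,0,0],"turn": [0,0,0]},
    {"translation": [0,0,-0.3],"turn": [0,0,0]},
    {"translation": [0,0,-0.6],"turn": [0,0,0]},
    {"translation": [0,0,-0.8],"turn": [0,0,0]},
    {"translation": [0,0,-0.8],"turn": [0,0,0]}
  ],
  "claw": 0.4
}}

```text
t: 9.93
position: [414.2, -181.1, 283.5]
orientation: [-0.0, 0.69, 0.724, -0.0]
force: [0.7, 0.6, 1.0]
finger_gap: 33.6
finger_force: 0.0
```

```bash
python3 - <<'E'
from h import *
go((441,183,150),95.9)
go((441,183,150),-84.1)
print(bot.get_obs()["joints"])
E
```

```text
t 9.925 pos [ 414.15 -181.13  283.52] F [0.72 0.58 1.03] gap 33.641724590129925 turn u [-0.   -0.   -2.07] shift u [-1.07  5.99  2.23]
t 9.925 pos [ 414.15 -181.13  283.52] F [0.72 0.58 1.03] gap 33.641724590129925 turn u [-0.    0.    1.93] shift u [ 1.07 -5.99  2.23]
[-0.44  0.05  0.82  2.04 -0.04  1.06  0.45]
```

{"fn": "play_rows", "kwargs": {
  "moves": [
    {"translation": [0,0,0],"turn": [0,0,-0.207]},
    {"translation": [0,0,0],"turn": [0,0,-0.207]},
    {"translation": [0,0,0],"turn": [0,0,-0.207]},
    {"translation": [0,0,0],"turn": [0,0,-0.207]},
    {"translation": [0,0,0],"turn": [0,0,-0.207]},
    {"translation": [0,0,0],"turn": [0,0,-0.207]},
    {"translation": [0,0,0],"turn": [0,0,-0.207]},
    {"translation": [0,0,0],"turn": [0,0,-0.207]},
    {"translation": [0,0,0],"turn": [0,0,-0.207]},
    {"translation": [0,0,0],"turn": [0,0,-0.207]}
  ],
  "claw": 0.75
}}

```text
t: 11.18
position: [414.3, -181.1, 282.2]
orientation: [-0.0, -0.054, 0.999, 0.0]
force: [-0.2, 0.5, 0.1]
finger_gap: 64.2
finger_force: 0.0
```

{"fn": "play_rows", "kwargs": {
  "moves": [
    {"translation": [-0.11,0.6,0],"turn": [0,0,0]},
    {"translation": [-0.11,0.6,0],"turn": [0,0,0]},
    {"translation": [-0.11,0.6,0],"turn": [0,0,0]},
    {"translation": [-0.11,0.6,0],"turn": [0,0,0]},
    {"translation": [-0.11,0.6,0],"turn": [0,0,0]},
    {"translation": [-0.11,0.6,0],"turn": [0,0,0]},
    {"translation": [-0.11,0.6,0],"turn": [0,0,0]},
    {"translation": [-0.11,0.6,0],"turn": [0,0,0]},
    {"translation": [-0.11,0.6,0],"turn": [0,0,0]},
    {"translation": [-0.11,0.6,0],"turn": [0,0,0]}
  ]
}}

```text
t: 12.42
position: [443.1, 184.7, 282.2]
orientation: [-0.0, -0.051, 0.999, 0.0]
force: [0.5, 0.3, -0.3]
finger_gap: 63.9
finger_force: 0.0
```

```bash
python3 - <<'E'
from h import *
go((441,183,25),95.9)
s=bot.snapshot("side")[:,:,::-1]; t=bot.snapshot("top")[:,:,::-1]
cv2.imwrite("pics/s4.png",s);cv2.imwrite("pics/t4.png",t)
cv2.imwrite("pics/c4.png",np.hstack([crop(s,265,185,100,100,4),crop(t,300,170,100,100,4)]))
E
```

```text
t 12.425 pos [443.07 184.73 282.22] F [ 0.54  0.3  -0.33] gap 63.88340701028855 turn u [ 0. -0. -0.] shift u [ 0.04 -0.03  4.29]
```

View pics/c4.png

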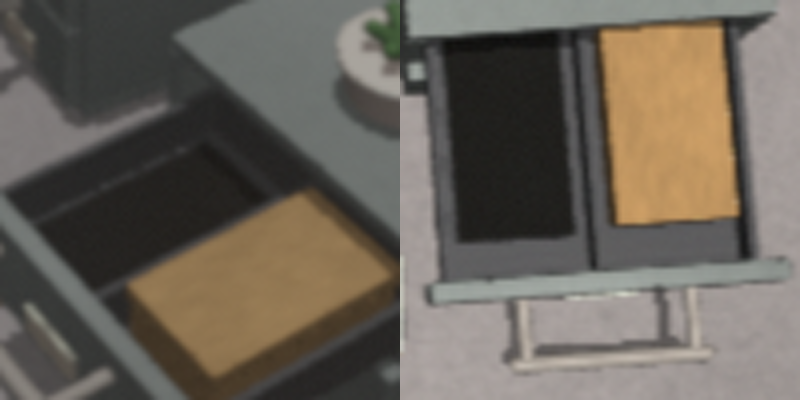

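Mat corners in the top view: near (314,230)/(344,229), far (311,180)/(340,178). Side far-left corner is (316,221).

```bash
python3 - <<'E'
from h import *
f=lambda x,y:(300+(x-400)/4,170+y/4)
M=[plane("top",*f(*q),109) for q in((457,240),(575,236),(560,33),(443,38))]
for m in M: print(m[:2])
print("centre",np.mean(M,0)); 
for a,b in((0,3),(1,2),(1,0)): d=M[b]-M[a];print(np.linalg.norm(d),np.degrees(np.arctan2(d[1],d[0])))
print("tri far-left",tri((265+205/4,185+145/4),f(443,38)))
B=[plane("top",*f(*q),155) for q in((614,226),(740,217),(724,20),(598,29))];print("box",[b[:2] for b in B])
b=plane("top",*f(612,357),150);print("bar",b)
print("tri box far-left top",tri((265+310/4,185+190/4),f(598,29)))
E
```

```text
[499.56 -85.22]
[ 501.61 -169.55]
[ 648.68 -162.27]
[645.92 -77.61]
centre [ 573.94 -123.66  109.  ]
146.5591572550496 2.976466025941853
147.24229335196776 2.832714882557136
84.35845364823633 91.39827268400002
tri far-left (array([646.33, -77.77, 106.72]), np.float64(0.01786928555908865))
box [array([ 505.78, -189.7 ]), array([ 511.14, -276.25]), array([ 648.37, -269.83]), array([ 642.97, -182.23])]
bar [ 416.31 -186.8   150.  ]
tri box far-left top (array([ 645.88, -183.95,  154.46]), np.float64(6.317157298977109))
```

{"fn": "play_rows", "kwargs": {
  "moves": [
    {"translation": [0.04,-0.03,0.8],"turn": [0,0,0]},
    {"translation": [0,0,0.8],"turn": [0,0,0]},
    {"translation": [0,0,0.8],"turn": [0,0,0]},
    {"translation": [0,0,0.8],"turn": [0,0,0]},
    {"translation": [0,0,0.5],"turn": [0,0,0]},
    {"translation": [0,0,0.3],"turn": [0,0,0]},
    {"translation": [0,0,0.3],"turn": [0,0,0]},
    {"translation": [0,0,0],"turn": [0,0,0]}
  ]
}}

```text
t: 13.52
position: [440.2, 180.4, 23.4]
orientation: [-0.001, -0.051, 0.999, -0.001]
force: [-0.4, 0.1, 0.3]
finger_gap: 63.8
finger_force: 0.0
```

{"fn": "play_rows", "kwargs": {
  "moves": [
    {"translation": [0,0,0],"turn": [0,0,0]},
    {"translation": [0,0,0],"turn": [0,0,0]},
    {"translation": [0,0,0],"turn": [0,0,0]},
    {"translation": [0,0,0],"turn": [0,0,0]},
    {"translation": [0,0,0],"turn": [0,0,0]},
    {"translation": [0,0,0],"turn": [0,0,0]}
  ],
  "claw": 0
}}

```text
t: 14.28
position: [442.0, 182.6, 25.5]
orientation: [0.001, -0.052, 0.999, 0.001]
force: [-1.3, 1.9, 6.3]
finger_gap: 32.9
finger_force: 60.1
```

{"fn": "play_rows", "kwargs": {
  "moves": [
    {"translation": [0,0,-0.2],"turn": [0,0,0]},
    {"translation": [0,0,-0.8],"turn": [0,0,0]},
    {"translation": [0,0,-0.8],"turn": [0,0,0]},
    {"translation": [0,0,-0.8],"turn": [0,0,0]},
    {"translation": [0,0,-0.8],"turn": [0,0,0]}
  ]
}}

```text
t: 14.9
position: [440.4, 180.8, 230.2]
orientation: [-0.0, -0.051, 0.999, -0.0]
force: [0.3, 1.0, -3.5]
finger_gap: 33.0
finger_force: 60.7
```

```bash
python3 - <<'E'
from h import *
go((574,-123.5,133),93)
s=bot.snapshot("side")[:,:,::-1]; t=bot.snapshot("top")[:,:,::-1]
cv2.imwrite("pics/s5.png",s)
cv2.imwrite("pics/c5.png",np.hstack([crop(s,150,90,130,130,3),crop(t,180,180,130,130,3)]))
E
```

```text
t 14.9 pos [440.37 180.79 230.15] F [ 0.27  1.03 -3.49] gap 32.965365231095824 turn u [-0.   -0.    0.06] shift u [-1.96 -5.18  1.62]
```

View pics/c5.png

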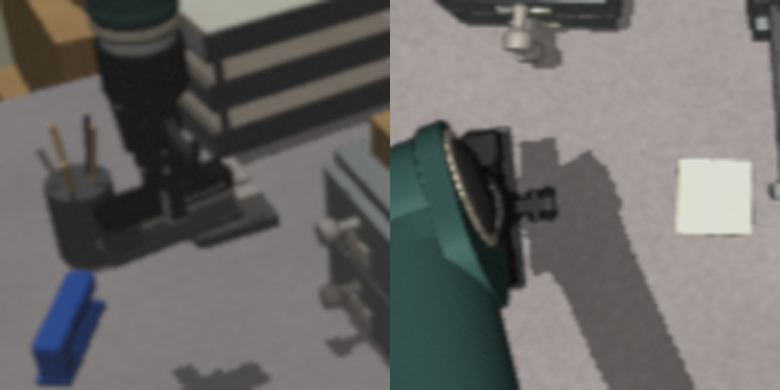

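Stapler held level, weight about 3.5 N. The unit's front edge is at x≈640 there, so I'll descend 14 mm short of the mat centre, then slide forward just above the mat.

{"fn": "play_rows", "kwargs": {
  "moves": [
    {"translation": [0,0,0],"turn": [0,0,0.06]},
    {"translation": [-0.07,-0.2,0],"turn": [0,0,0]},
    {"translation": [-0.15,-0.45,0],"turn": [0,0,0]},
    {"translation": [-0.18,-0.54,0],"turn": [0,0,0]},
    {"translation": [-0.18,-0.54,0],"turn": [0,0,0]},
    {"translation": [-0.18,-0.54,0],"turn": [0,0,0]},
    {"translation": [-0.18,-0.54,0],"turn": [0,0,0]},
    {"translation": [-0.18,-0.54,0],"turn": [0,0,0]},
    {"translation": [-0.18,-0.54,0],"turn": [0,0,0]},
    {"translation": [-0.18,-0.54,0],"turn": [0,0,0]},
    {"translation": [-0.15,-0.45,0],"turn": [0,0,0]},
    {"translation": [-0.07,-0.2,0],"turn": [0,0,0]},
    {"translation": [0,0,0],"turn": [0,0,0]}
  ]
}}

```text
t: 16.62
position: [559.3, -117.9, 227.7]
orientation: [-0.001, -0.027, 1.0, -0.0]
force: [-0.0, 0.1, -3.9]
finger_gap: 33.2
finger_force: 61.0
```

```bash
python3 - <<'E'
from h import *
go((574,-123.5,133),93)
go((560,-124.2,133),93)
s=bot.snapshot("side")[:,:,::-1]; t=bot.snapshot("top")[:,:,::-1]
cv2.imwrite("pics/c6.png",np.hstack([crop(s,250,140,133,133,3),crop(t,290,120,133,133,3)]))
E
```

```text
t 16.625 pos [ 559.34 -117.92  227.66] F [-0.02  0.15 -3.86] gap 33.154014157719615 turn u [-0. -0.  0.] shift u [-0.24 -0.11  1.58]
t 16.625 pos [ 559.34 -117.92  227.66] F [-0.02  0.15 -3.86] gap 33.154014157719615 turn u [-0. -0.  0.] shift u [-0.01 -0.11  1.58]
```

View pics/c6.png

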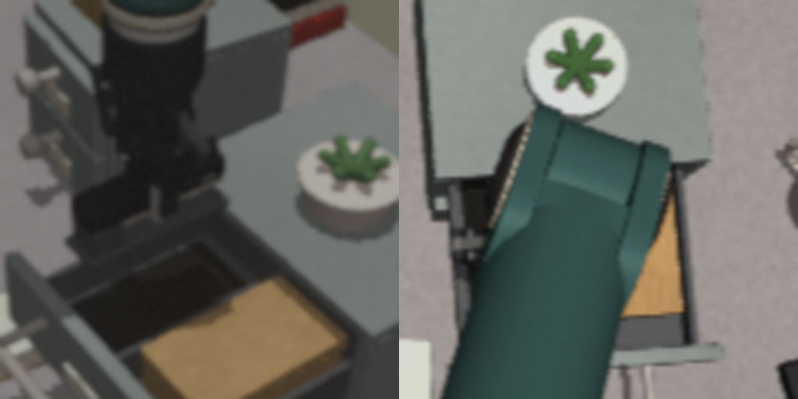

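The stapler is over the left compartment, clear of the unit and the front panel. Descending to about 5 mm above the mat.

{"fn": "play_rows", "kwargs": {
  "moves": [
    {"translation": [0,-0.1,0.1],"turn": [0,0,0]},
    {"translation": [0,0,0.3],"turn": [0,0,0]},
    {"translation": [0,0,0.3],"turn": [0,0,0]},
    {"translation": [0,0,0.3],"turn": [0,0,0]},
    {"translation": [0,0,0.3],"turn": [0,0,0]},
    {"translation": [0,0,0.15],"turn": [0,0,0]},
    {"translation": [0,0,0.04],"turn": [0,0,0]},
    {"translation": [0,0,0],"turn": [0,0,0]}
  ]
}}

```text
t: 17.73
position: [560.6, -123.2, 139.1]
orientation: [0.0, -0.028, 1.0, -0.0]
force: [-0.7, 0.0, -2.1]
finger_gap: 33.3
finger_force: 60.9
```

{"fn": "play_rows", "kwargs": {
  "moves": [
    {"translation": [-0.06,0,0],"turn": [0,0,0]},
    {"translation": [-0.06,0,0],"turn": [0,0,0]},
    {"translation": [-0.05,0,0],"turn": [0,0,0]},
    {"translation": [0,0,0.02],"turn": [0,0,0]},
    {"translation": [0,0,0.02],"turn": [0,0,0]},
    {"translation": [0,0,0.0],"turn": [0,0,0]}
  ]
}}

```text
t: 18.48
position: [570.3, -122.4, 136.3]
orientation: [-0.0, -0.028, 1.0, 0.0]
force: [0.5, 0.4, -3.5]
finger_gap: 33.1
finger_force: 60.9
```

Lower in 1 mm steps until contact.

{"fn": "play_rows", "kwargs": {
  "moves": [
    {"translation": [0,0,0.017],"turn": [0,0,0]},
    {"translation": [0,0,0.017],"turn": [0,0,0]},
    {"translation": [0,0,0],"turn": [0,0,0]}
  ]
}}

```text
t: 18.85
position: [570.5, -122.5, 134.6]
orientation: [0.0, -0.028, 1.0, 0.0]
force: [0.1, 0.7, -1.3]
finger_gap: 32.9
finger_force: 61.0
```

{"fn": "play_rows", "kwargs": {
  "moves": [
    {"translation": [0,0,0.017],"turn": [0,0,0]},
    {"translation": [0,0,0],"turn": [0,0,0]}
  ]
}}

```text
t: 19.1
position: [571.5, -122.4, 134.5]
orientation: [0.001, -0.028, 1.0, 0.0]
force: [-1.2, 0.7, 5.5]
finger_gap: 33.4
finger_force: 61.7
```

{"fn": "play_rows", "kwargs": {
  "moves": [
    {"translation": [0,0,0],"turn": [0,0,0]},
    {"translation": [0,0,0],"turn": [0,0,0]},
    {"translation": [0,0,0],"turn": [0,0,0]},
    {"translation": [0,0,0],"turn": [0,0,0]}
  ],
  "claw": 0.56
}}

```text
t: 19.6
position: [570.4, -122.5, 133.3]
orientation: [-0.0, -0.028, 1.0, -0.0]
force: [-0.4, 0.6, 0.0]
finger_gap: 48.1
finger_force: 0.0
```

{"fn": "play_rows", "kwargs": {
  "moves": [
    {"translation": [0,0,-0.2],"turn": [0,0,0]},
    {"translation": [0,0,-0.4],"turn": [0,0,0]},
    {"translation": [0,0,-0.8],"turn": [0,0,0]},
    {"translation": [0,0,-0.8],"turn": [0,0,0]},
    {"translation": [0.8,0.4,-0.3],"turn": [0,0,0]},
    {"translation": [0.8,0.4,0],"turn": [0,0,0]},
    {"translation": [0.8,0.4,0],"turn": [0,0,0]}
  ]
}}

```text
t: 20.48
position: [421.4, -58.2, 284.2]
orientation: [0.001, -0.028, 1.0, 0.0]
force: [0.5, 0.8, 0.5]
finger_gap: 47.7
finger_force: 0.0
```

```bash
python3 - <<'E'
from h import *
go((405,-184,290),3)
s=bot.snapshot("side")[:,:,::-1]; t=bot.snapshot("top")[:,:,::-1]
cv2.imwrite("pics/c7.png",np.hstack([crop(s,250,170,133,133,3),crop(t,290,140,133,133,3)]))
E
```

```text
t 20.475 pos [421.38 -58.23 284.2 ] F [0.54 0.84 0.45] gap 47.680621933683305 turn u [0. 0. 2.] shift u [-2.08 -0.38 -0.1 ]
```

View pics/c7.png

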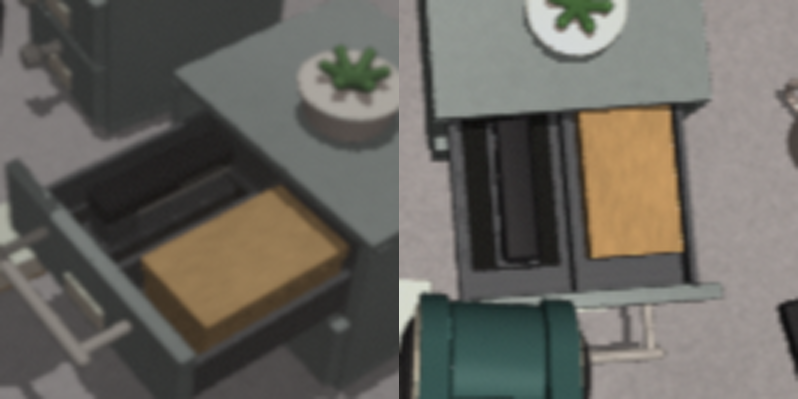

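Stapler stands upright on the mat, centred, with top face at top (462,203). Now back to the handle to shut the drawer.

{"fn": "play_rows", "kwargs": {
  "moves": [
    {"translation": [0,0,0],"turn": [0,0,0.222]},
    {"translation": [0,0,0],"turn": [0,0,0.222]},
    {"translation": [0,0,0],"turn": [0,0,0.222]},
    {"translation": [0,0,0],"turn": [0,0,0.222]},
    {"translation": [0,0,0],"turn": [0,0,0.222]},
    {"translation": [0,0,0],"turn": [0,0,0.222]},
    {"translation": [0,0,0],"turn": [0,0,0.222]},
    {"translation": [0,0,0],"turn": [0,0,0.222]},
    {"translation": [0,0,0],"turn": [0,0,0.222]},
    {"translation": [-0.52,-0.05,0],"turn": [0,0,0]},
    {"translation": [-0.52,-0.05,0],"turn": [0,0,0]},
    {"translation": [-0.52,-0.05,0],"turn": [0,0,0]},
    {"translation": [-0.52,-0.05,0],"turn": [0,0,0]},
    {"translation": [0,0,0],"turn": [0,0,0]}
  ],
  "claw": 0.45
}}

```text
t: 22.32
position: [418.0, -186.7, 284.2]
orientation: [0.001, 0.688, 0.725, -0.0]
force: [1.0, 0.3, -0.3]
finger_gap: 38.3
finger_force: 0.0
```

```bash
python3 - <<'E'
from h import *
go((415.5,-183.5,132),3)
E
```

```text
t 22.325 pos [ 417.99 -186.73  284.24] F [ 1.03  0.35 -0.28] gap 38.32459608502024 turn u [ 0.  0. -0.] shift u [ 0.06 -0.04  2.54]
```

{"fn": "play_rows", "kwargs": {
  "moves": [
    {"translation": [0.06,-0.04,0.2],"turn": [0,0,0]},
    {"translation": [0,0,0.6],"turn": [0,0,0]},
    {"translation": [0,0,0.6],"turn": [0,0,0]},
    {"translation": [0,0,0.3],"turn": [0,0,0]},
    {"translation": [0,0,0.3],"turn": [0,0,0]},
    {"translation": [0,0,0.3],"turn": [0,0,0]},
    {"translation": [0,0,0.22],"turn": [0,0,0]},
    {"translation": [0,0,0],"turn": [0,0,0]}
  ]
}}

```text
t: 23.32
position: [414.5, -179.6, 131.3]
orientation: [-0.001, 0.686, 0.727, -0.001]
force: [0.2, -0.4, -0.8]
finger_gap: 38.4
finger_force: 0.0
```

{"fn": "play_rows", "kwargs": {
  "moves": [
    {"translation": [0,0,0],"turn": [0,0,0]},
    {"translation": [0,0,0],"turn": [0,0,0]},
    {"translation": [0,0,0],"turn": [0,0,0]},
    {"translation": [0,0,0],"turn": [0,0,0]},
    {"translation": [0,0,0],"turn": [0,0,0]}
  ],
  "claw": 0
}}

```text
t: 23.95
position: [416.0, -180.5, 133.0]
orientation: [0.001, 0.686, 0.727, 0.001]
force: [0.0, 1.4, 6.1]
finger_gap: 10.0
finger_force: 58.8
```

{"fn": "play_rows", "kwargs": {
  "moves": [
    {"translation": [0,0.05,0],"turn": [0,0,0]},
    {"translation": [0,0.1,0],"turn": [0,0,0]},
    {"translation": [0,0.13,0],"turn": [0,0,0]},
    {"translation": [0,0.13,0],"turn": [0,0,0]},
    {"translation": [0,0.13,0],"turn": [0,0,0]},
    {"translation": [0,0.13,0],"turn": [0,0,0]},
    {"translation": [0,0.13,0],"turn": [0,0,0]},
    {"translation": [0,0.13,0],"turn": [0,0,0]},
    {"translation": [0,0.13,0],"turn": [0,0,0]},
    {"translation": [0,0.13,0],"turn": [0,0,0]},
    {"translation": [0,0.13,0],"turn": [0,0,0]},
    {"translation": [0,0.13,0],"turn": [0,0,0]},
    {"translation": [0,0.13,0],"turn": [0,0,0]},
    {"translation": [0,0.13,0],"turn": [0,0,0]},
    {"translation": [0,0.13,0],"turn": [0,0,0]},
    {"translation": [0,0.13,0],"turn": [0,0,0]},
    {"translation": [0,0.13,0],"turn": [0,0,0]},
    {"translation": [0,0.13,0],"turn": [0,0,0]},
    {"translation": [0,0.1,0],"turn": [0,0,0]},
    {"translation": [0,0.05,0],"turn": [0,0,0]}
  ]
}}

```text
t: 26.45
position: [558.5, -171.7, 133.0]
orientation: [0.0, 0.686, 0.727, 0.001]
force: [-1.5, 2.1, 6.1]
finger_gap: 10.2
finger_force: 58.9
```

{"fn": "play_rows", "kwargs": {
  "moves": [
    {"translation": [0,0.08,0],"turn": [0,0,0]},
    {"translation": [0,0.08,0],"turn": [0,0,0]},
    {"translation": [0,0.08,0],"turn": [0,0,0]},
    {"translation": [0,0,0],"turn": [0,0,0]}
  ]
}}

```text
t: 26.95
position: [573.4, -170.8, 133.0]
orientation: [0.001, 0.686, 0.727, 0.001]
force: [1.2, 2.2, 4.0]
finger_gap: 10.1
finger_force: 58.9
```

{"fn": "play_rows", "kwargs": {
  "moves": [
    {"translation": [0,0.06,0],"turn": [0,0,0]},
    {"translation": [0,0.04,0],"turn": [0,0,0]},
    {"translation": [0,0,0],"turn": [0,0,0]}
  ]
}}

```text
t: 27.32
position: [578.9, -170.5, 133.0]
orientation: [0.0, 0.686, 0.727, 0.001]
force: [-0.2, 2.5, 5.7]
finger_gap: 9.9
finger_force: 59.0
```

{"fn": "play_rows", "kwargs": {
  "moves": [
    {"translation": [0,0.05,0],"turn": [0,0,0]},
    {"translation": [0,0,0],"turn": [0,0,0]}
  ]
}}

```text
t: 27.58
position: [580.0, -170.4, 133.0]
orientation: [-0.002, 0.686, 0.727, -0.0]
force: [-5.1, 2.5, 10.8]
finger_gap: 9.8
finger_force: 59.6
```

{"fn": "play_rows", "kwargs": {
  "moves": [
    {"translation": [0,0.05,0],"turn": [0,0,0]},
    {"translation": [0,0,0],"turn": [0,0,0]}
  ]
}}

```text
t: 27.82
position: [579.9, -170.4, 132.9]
orientation: [-0.004, 0.687, 0.727, -0.002]
force: [-13.8, 3.7, 17.9]
finger_gap: 10.0
finger_force: 60.4
```

{"fn": "play_rows", "kwargs": {
  "moves": [
    {"translation": [0,-0.04,0],"turn": [0,0,0]}
  ]
}}

```text
t: 27.95
position: [579.9, -170.4, 133.0]
orientation: [-0.002, 0.687, 0.727, -0.0]
force: [-2.7, 3.2, 9.0]
finger_gap: 9.8
finger_force: 59.4
```

{"fn": "play_rows", "kwargs": {
  "moves": [
    {"translation": [0,0,0],"turn": [0,0,0]},
    {"translation": [0,0,0],"turn": [0,0,0]},
    {"translation": [0,0,0],"turn": [0,0,0]},
    {"translation": [0,0,0],"turn": [0,0,0]},
    {"translation": [0,0,-0.2],"turn": [0,0,0]},
    {"translation": [0,0,-0.4],"turn": [0,0,0]},
    {"translation": [0,0,-0.8],"turn": [0,0,0]},
    {"translation": [0,0,-0.8],"turn": [0,0,0]},
    {"translation": [0.8,-0.5,-0.3],"turn": [0,0,0]},
    {"translation": [0.8,-0.5,0],"turn": [0,0,0]},
    {"translation": [0.8,-0.3,0],"turn": [0,0,0]},
    {"translation": [0.8,0,0],"turn": [0,0,0]},
    {"translation": [0,0,0],"turn": [0,0,0]}
  ],
  "claw": 0.42
}}

```text
t: 29.58
position: [492.7, 20.3, 283.0]
orientation: [-0.0, 0.684, 0.729, 0.001]
force: [0.2, -1.3, -0.5]
finger_gap: 35.9
finger_force: 0.0
```

```bash
python3 - <<'E'
from h import *
s=bot.snapshot("side")[:,:,::-1]; t=bot.snapshot("top")[:,:,::-1]
cv2.imwrite("pics/c8.png",np.vstack([np.hstack([crop(s,280,180,100,75,4),crop(t,296,160,100,75,4)]),np.hstack([cv2.resize(s,(400,300)),cv2.resize(t,(400,300))])]))
E
```

```text
(no output)
```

View pics/c8.png

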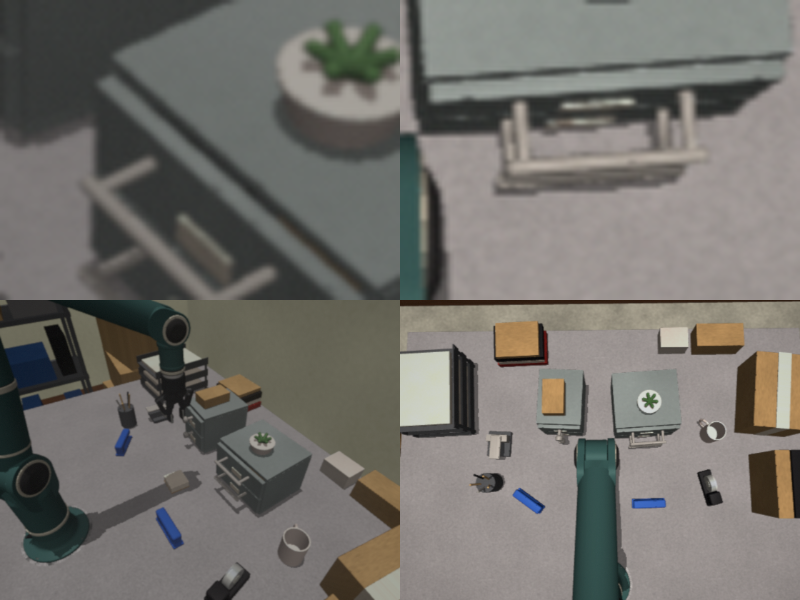

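```bash
python3 - <<'E'
from h import *
print(plane("top",296+(605-400)/4,160+162/4,150), proj("top",(580,-171,150)))
E
```

```text
[ 578.53 -175.14  150.  ] (np.float64(345.7443232130598), np.float64(199.99076631865137))
```

```bash
python3 -c "
from plant import bot
print(bot.finish_job())"
```

```text
the job is handed in; nothing more can be done
None
```

I handed the job in at about 30 s of the 69 s allowed: the stapler is upright on the mat, about half-way along it, and the top drawer was pushed back to its shut stop (the last picture put the handle within about 2 mm of that); nothing else on the desk looked moved.

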